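# Make up two bench kits for the recording rig

## Robot

A 6-joint arm with a two-finger parallel gripper is mounted at the origin on the work surface. World frame = base frame: x ahead of the robot, y to its left, z up, the work surface at z = 0. Lengths are in m, angles in rad, forces in N, time in s.
With the tool pointing down it reaches from about 0.3 to 0.775 m from the base axis. Payload 14.6 kg.
Tool frame: the origin (TCP) lies at the very end of the fingers, on their centre line; the grasp point (between the pads) lies 19 mm behind it; z points along the fingers, y is the line along which they close (so a half turn about z gives the same grasp; the last joint's range is limited). The gripper opens to 94 mm and grips with 3 to 60 N. Pads are 16 mm wide; open, the fingers measure 119 mm over their backs; the gripper's body (75 mm by 177 mm) begins 78 mm behind the grasp point.
Start: joints at [1.177, 0.3, 1.521, -0, 1.321, -0.067], TCP at [0.177, 0.521, 0.205] pointing down, gripper open.
Joint ranges: [-3.03, 3.03], [-0.79, 2.21], [0.23, 2.52], [-1.04, 4.18], [0, 3.07], [-2.55, 2.55]. Speed limits (rad/s): [2.22, 2.22, 2.57, 3.14, 3.14, 3.14].

## Interface

Orientations are given as [roll, pitch, yaw] about the fixed x, y, z axes, in that order (R = Rz(yaw) Ry(pitch) Rx(roll)).
In Python, from station import ctrl, cams gives the robot as it stands. The module is installed in compiled form; this text tells all that it offers.
- The arm moves only by the tool arm_command, never from a script. Its argument "plan" is a list that holds one entry, the list of rows, each a list of 7 numbers: the shift along the tool's x, y, z in a scale on which 1.0 is 800 mm, then the turn, a rotation vector about the tool's x, y, z in normalised numbers (1 is 2 rad), then the closure, from -1 (fully open) to 1 (shut). A call has 1 to 12 rows; each row is the pose to reach, as a shift and turn from the pose commanded when the call began, along the tool's axes at that moment; what a row does not reach only later rows make up. A row lasts 1/10 s, in which the tool goes at most 50 mm and 8.59 degrees, less where a joint would pass 70% of its speed; a pose out of reach is approached as far as the arm can. A call with a gripper value outside its range is refused whole. The fingers move at their own pace and stop on an object; "squeeze" is the grip in N (left out, the last holds). Time passes only in rows, so rows that repeat a pose let the fingers close. It gives the time, the measured TCP pose, the force, the opening and the grip force at its end, in the units of the state.
- ctrl.get_obs(): the state, without advancing time (a new reading comes with each control period).
- cams.camera(name): name is "scene" or "top"; returns (picture, depth): 480x640x3 uint8, blue, green, red; 480x640 float32, m along the optical axis (not along the pixel's ray), 0 where there is no reading.
- cams.camera_info(name): a dict with "fx", "fy", "cx", "cy" (pixels), "dist_coeffs" ([k1, k2, p1, p2, k3] as OpenCV has them; the pictures are not rectified), "world_to_cam" (4x4, takes a point from world to camera coordinates). Camera axes: x right, y down, z forward; pixel columns grow to the right and rows downward; lengths in m; the calibration is good to about 2 mm. A picture is of the moment at which its call begins. camera_info takes no time and is no camera call.
- ctrl.hand_in(): hands the job in; it is judged then, once.
The state is a dict: "time_s": time; "qpos": joint angles; "joint_vel": joint speeds; "tau": joint torques, N m; "ee_pos": TCP position; "eef_rot": TCP orientation; "force": force on the tool from outside, world axes, zero at the start; "moment": the same for the moment, N m; "grip_width": finger opening in m; "grip_force": force on a finger pad.
Only numpy, scipy, OpenCV 4.12 (cv2) and the standard library are available. Lean on these libraries where they do the work, as an engineer would, in place of code of your own. Each camera call takes 0.05 s, during which the arm holds its last target. There are 200 camera calls.

## Task

Make up two kits from the stock on the bench. Blue tray: the red-lidded tip box flat in the larger compartment, the amber bottle standing in the smaller one, and the white timer laid screen up in the middle of the red lid; yellow tray: the green-lidded tip box flat in the larger compartment and the white jar standing in the smaller one. Keep the bottle and the jar upright all the way, and leave the pale-blue bottle with the black cap and the computer mouse where they are.

Things in the scene. Friction and masses are not known exactly. Their poses are not given: they have to be found in the camera images.
- blue_tray: the blue open tray, fixed, left or right of the stock, either end nearest. 204 (its x) by 88 (its y) by 14 mm high, walls and floor 4 mm. A low crosswise wall makes a larger compartment, 112 x 80 mm inside, centred 42 mm from the origin towards -x, and a smaller one, 80 x 80 mm inside, centred 58 mm towards +x. Origin at the centre of its underside, z up
- yellow_tray: the yellow open tray, fixed, left or right of the stock, either end nearest. 204 (its x) by 88 (its y) by 14 mm high, walls and floor 4 mm. A low crosswise wall makes a larger compartment, 112 x 80 mm inside, centred 42 mm from the origin towards -x, and a smaller one, 80 x 80 mm inside, centred 58 mm towards +x. Origin at the centre of its underside, z up
- red_box: the red-lidded pipette-tip box, closed and rigid: 88 (its x) by 56 (its y) by 45 mm high; a whitish lower part 84 x 52 mm and 28 mm high under the coloured lid, which is 88 x 56 mm and 17 mm high with a small white sticker. About 0.12 kg. Origin at the centre of its underside, z up. It fits only the larger compartment of a tray, lengthwise
- green_box: the green-lidded pipette-tip box, closed and rigid: 88 (its x) by 56 (its y) by 45 mm high; a whitish lower part 84 x 52 mm and 28 mm high under the coloured lid, which is 88 x 56 mm and 17 mm high with a small white sticker. About 0.12 kg. Origin at the centre of its underside, z up. It fits only the larger compartment of a tray, lengthwise
- timer: the white digital timer, a flat block 64 (its x) by 50 (its y) by 20 mm high with a grey-green screen and three grey buttons on top. About 0.06 kg. Origin at the centre of its underside, z up through the screen
- white_jar: the white jar with a yellow band round it: 54 mm in diameter up to 56 mm, then a white screw cap 48 mm in diameter; 76 mm high. About 0.15 kg. Origin at the centre of its underside, z up
- amber_bottle: the amber-brown glass bottle, 44 mm in diameter up to 50 mm, sloping in to a cap 24 mm in diameter; 78 mm high. About 0.14 kg. Origin at the centre of its underside, z up. White cap
- pale_bottle: the pale-blue glass bottle, 44 mm in diameter up to 50 mm, sloping in to a cap 24 mm in diameter; 78 mm high. About 0.14 kg. Origin at the centre of its underside, z up. Black cap. Not part of the kits: leave it standing where it is
- mouse: the dark grey wireless computer mouse, 92 (its x) by 56 (its y) by 34 mm high, loose, about 0.1 kg. Origin at the centre of its underside. Not part of the kits: leave it where it is
Mind the look-alikes: they are no part of the job. Several things have the shape of the blue_tray; the one meant has the colours described above.

How it is judged:
By the outcome, as a careful person would: the job done as asked, in the order asked, and still so for the second after the job is handed in, with the robot touching nothing.
It also fails if it takes over 131 s, if anything falls off the work surface, if the arm or the gripper's body presses on something with over 40 N, if the wrist force passes 120 N, or if a joint passes its speed limit or range.

## Working session

There is one attempt and no reset: what is moved stays moved. The work goes in short steps, Python scripts to look and compute and a tool call to move; the robot and the scene stay as the last step left them, time stands still between calls to the robot, and variables do not carry over. Pictures are saved under pics/ and viewed, at most 14 in all, crops included, and the job is handed in when it is done.

Besides the shell and the picture viewer there is one more tool, called after "Request:" by a JSON object that holds its "fn" and its "kwargs", one argument or row to a line. arm_command: Moves the arm, as the interface text tells. Its arguments: {"type":"object","properties":{"plan":{"type":"array"},"squeeze":{"type":"number"}},"required":["plan"]}

```bash
mkdir -p pics; python3 - <<'E'
from station import ctrl,cams
import cv2,numpy as np
o=ctrl.get_obs();print(o)
for n in("scene","top"):
    p,d=cams.camera(n);cv2.imwrite(f"pics/{n}0.png",p);np.save(f"{n}0.npy",d)
    i=cams.camera_info(n);print(n,i)
E
```

```text
{'time_s': 0.0, 'qpos': array([ 1.17741287e+00,  3.00453713e-01,  1.52156979e+00, -8.72738089e-06,
        1.32070274e+00, -6.66007521e-02]), 'joint_vel': array([0.00107037, 0.00030969, 0.00024872, 0.0003932 , 0.00147901,
       0.00027303]), 'tau': array([ 2.74908211e-05, -5.31808627e+01, -3.52736020e+01,  7.08492519e-02,
        2.44693703e-02, -7.76912998e-05]), 'ee_pos': array([0.17645454, 0.5206524 , 0.20490065]), 'eef_rot': array([-3.14046101e+00, -6.70075425e-05,  2.81481208e+00]), 'force': array([ 0.54660137, -0.19553049, -0.08638353]), 'moment': array([-0.00475216, -0.02496594,  0.01404132]), 'grip_force': 0.0, 'grip_width': 0.09369869588809808}
scene {'fx': 553.1148166617777, 'fy': 553.1148166617777, 'cx': 320.5451838778762, 'cy': 235.9765809620761, 'dist_coeffs': array([-0.17169053,  0.        ,  0.        ,  0.        ,  0.        ]), 'world_to_cam': array([[ 0.0784765 ,  0.99677992,  0.01646923, -0.2294603 ],
       [ 0.55948826, -0.03036329, -0.82828193, -0.23010368],
       [-0.82511473,  0.07421501, -0.56006947,  1.83880732],
       [ 0.        ,  0.        ,  0.        ,  1.        ]])}
top {'fx': 543.4984142278425, 'fy': 543.4984142278425, 'cx': 315.5868345588621, 'cy': 245.5219773915194, 'dist_coeffs': array([0.0579632, 0.       , 0.       , 0.       , 0.       ]), 'world_to_cam': array([[-4.06646138e-02, -9.99172351e-01,  1.00100383e-03,
         2.22767555e-01],
       [-9.78479157e-01,  3.96195584e-02, -2.02506372e-01,
         4.93268278e-01],
       [ 2.02299108e-01, -9.21430478e-03, -9.79280433e-01,
         1.54188659e+00],
       [ 0.00000000e+00,  0.00000000e+00,  0.00000000e+00,
         1.00000000e+00]])}
```

View pics/top0.png

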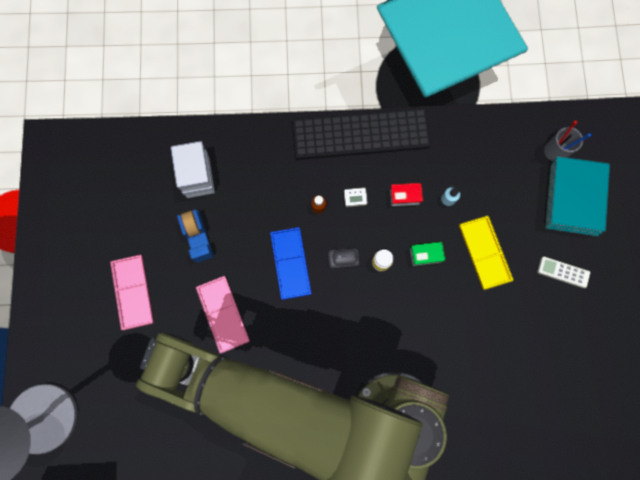

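View pics/scene0.png

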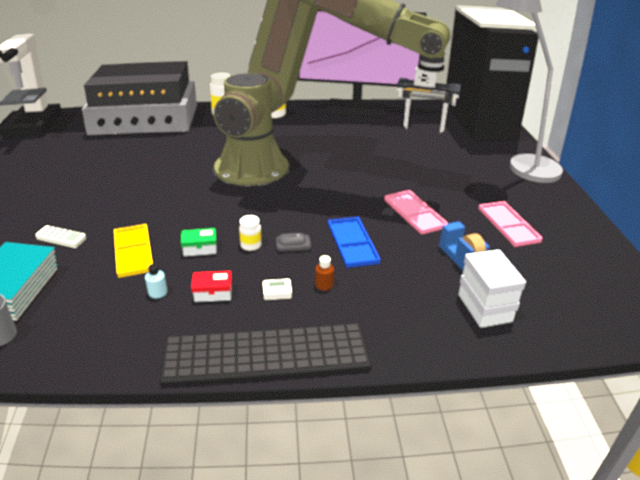

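The top view shows these candidates:
- **Trays:** blue at (290,263), yellow at (486,252), and pink look-alikes at (131,292) and (222,314).
- **Stock:** amber bottle (319,203), timer (356,197), red box (406,194), pale bottle (451,196), mouse (344,257), jar (383,260) and green box (428,254).

Only one tray is blue and only one is yellow, so those are the two meant. I'll measure next and confirm with one enlarged crop.

```bash
cat > h.py <<'E'
import cv2,numpy as np
from station import ctrl,cams
def info(n):
    i=cams.camera_info(n);K=np.array([[i["fx"],0,i["cx"]],[0,i["fy"],i["cy"]],[0,0,1]]);return K,i["dist_coeffs"],i["world_to_cam"]
def rays(n,px):
    K,D,T=info(n);u=cv2.undistortPoints(np.float64(px).reshape(-1,1,2),K,D).reshape(-1,2)
    d=np.c_[u,np.ones(len(u))]@T[:3,:3];return -T[:3,:3].T@T[:3,3],d
def plane(n,px,z):
    c,d=rays(n,px);return (c+d*((z-c[2])/d[:,2])[:,None])[:,:2]
def cloud(n,depth,m):
    v,u=np.nonzero(m&(depth>0));c,d=rays(n,np.c_[u,v]);return c+d*depth[v,u][:,None]
def win(shape,x,y,r):
    m=np.zeros(shape,bool);m[y-r:y+r,x-r:x+r]=1;return m
def rect(P):
    (c,s,a)=cv2.minAreaRect(np.float32(P)*1000)
    if s[0]<s[1]: s=s[::-1];a+=90
    return np.round(c,1),np.round(s,1),round((a+90)%180-90,1)
def go(x,y,z,yaw):  # mm, deg: shift and turn in tool axes from the measured pose
    o=ctrl.get_obs();p=o["ee_pos"]*1000;w=o["eef_rot"][2]
    dx,dy=x-p[0],y-p[1];t=(np.radians(yaw)-w+np.pi/2)%np.pi-np.pi/2
    print("now",np.round(p,1),round(np.degrees(w),1),"shift",np.round([dx*np.cos(w)+dy*np.sin(w),dx*np.sin(w)-dy*np.cos(w),p[2]-z],1),"turn z",round(-t,3),"q6",round(o["qpos"][5],2))
E
python3 - <<'E'
from h import *
p=cv2.imread("pics/top0.png");d=np.load("top0.npy");hs=cv2.cvtColor(p,cv2.COLOR_BGR2HSV)
H,S,V=[hs[...,k].astype(int) for k in range(3)]
w=lambda x,y,r=28:win(d.shape,x,y,r)
sat=(S>120)&(V>70)
for n,x,y,z in(("blue",290,263,.014),("yellow",486,252,.014)):
    m=w(x,y,45)&sat&((abs(H-115)<12) if n=="blue" else (abs(H-28)<8))
    q=np.argwhere(m)[:,::-1];print(n,len(q),rect(plane("top",q,z)))
    # divider: points inside; brightness profile along long axis
for n,x,y,h in(("red",406,194,.045),("green",428,254,.045),("timer",356,197,.02),("amber",319,203,.078),("jar",383,260,.076),("pale",451,196,.078),("mouse",344,257,.034)):
    C=cloud("top",d,w(x,y,22));t=C[(C[:,2]>h-.006)&(C[:,2]<h+.02)]
    C=C[C[:,2]>.006]
    print(n,len(t),rect(t[:,:2]) if len(t)>3 else"",np.round(t.mean(0)*1000,1) if len(t) else "", "all",len(C),rect(C[:,:2]),round(C[:,2].max()*1000,1))
c=p[170:310,260:520];cv2.imwrite("pics/crop.png",cv2.resize(c,(780,420),interpolation=cv2.INTER_CUBIC))
E
```

```text
blue 2245 (array([461.2, 280. ]), array([211.9,  95.3]), 7.8)
yellow 2331 (array([ 470.2, -301.9]), array([212.3,  98.4]), 14.7)
red 523 (array([652.3, -74.4]), array([89.1, 58.7]), -90.0) [651.8 -74.   46. ] all 730 (array([662.3, -79.6]), array([137.4, 132.1]), -2.9) 57.4
green 567 (array([ 468.2, -124.8]), array([91.7, 56.6]), -84.4) [ 467.7 -123.5   45.9] all 711 (array([ 472.4, -131.4]), array([130.8, 127.7]), -4.2) 56.4
timer 334 (array([669.1,  69. ]), array([115.3,  76.3]), -26.8) [655.   75.7  21.2] all 486 (array([659.8,  73.1]), array([137.7, 133. ]), -2.5) 31.7
amber 52 (array([633. , 188.7]), array([24.1, 20.6]), -2.0) [632.8 188.7  78.7] all 371 (array([645.2, 187.7]), array([137.1, 131.8]), -1.9) 88.0
jar 209 (array([453.4,   9.6]), array([45.2, 43.5]), -5.3) [453.1   9.8  76.8] all 447 (array([460.9,   4.9]), array([131.5, 126.7]), -1.8) 86.1
pale 52 (array([ 640.8, -209.5]), array([20.9, 20.5]), 41.8) [ 640.5 -209.6   78.2] all 382 (array([ 650. , -217.8]), array([137.1, 130.3]), -1.5) 85.6
mouse 269 (array([467.1, 121.3]), array([73.5, 45.8]), 86.4) [468.8 118.3  33.8] all 663 (array([474.4, 119.6]), array([131.4, 129.7]), -2.5) 43.3
```

View pics/crop.png

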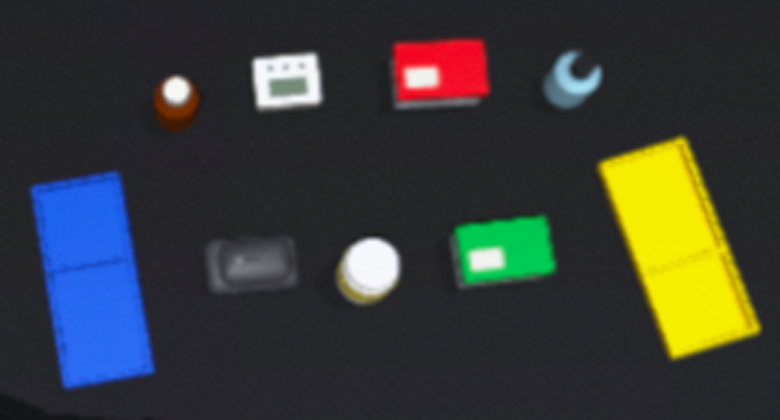

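The crop (3x, offset 260,170) confirms the targets. The blue tray's divider is at (87,266), so its small compartment is at the far end. The yellow tray's divider is at (680,262), so its small compartment is at the near end. The white-capped amber bottle is at (176,103), and the black-capped pale bottle at (573,78) is to be left alone. I'll refine angles and cross-check with the scene camera.

```bash
cat >> h.py <<'E'
CR={"top":dict(blue=(290,263,45),yellow=(486,252,45),red=(406,194,22),green=(428,254,22),timer=(356,197,18)),
 "scene":dict(blue=(353,241,32),yellow=(132,250,32),red=(212,285,28),green=(199,242,25),timer=(277,289,20))}
def cmask(p,x,y,r,n):
    H,S,V=[k.astype(int) for k in cv2.split(cv2.cvtColor(p,cv2.COLOR_BGR2HSV))];s=(S>120)&(V>70)
    c=dict(blue=s&(abs(H-112)<14),yellow=s&(abs(H-28)<9),red=s&((H<8)|(H>172)),green=s&(abs(H-65)<20),timer=(V>75))[n]
    m=(c&win(c.shape,x,y,r)).astype(np.uint8);k,l,st,_=cv2.connectedComponentsWithStats(m)
    m=(l==1+np.argmax(st[1:,4])).astype(np.uint8);cn,_=cv2.findContours(m,0,1)
    z=np.zeros_like(m);cv2.drawContours(z,cn,-1,1,-1);return z>0
def pca(P):
    P=P*1000;c=P.mean(0);w,v=np.linalg.eigh(np.cov((P-c).T));a=np.degrees(np.arctan2(v[1,1],v[0,1]))
    return np.round(c,1),np.round(np.sqrt(12*w[::-1]),1),round((a+90)%180-90,1)
def measure(n,p,k,z):
    m=cmask(p,*CR[n][k],k);q=np.argwhere(m)[:,::-1];return pca(plane(n,q,z)),rect(plane(n,q,z))
E
python3 - <<'E'
from h import *
for n in("top","scene"):
    p=cv2.imread(f"pics/{n}0.png")
    for k,z in dict(blue=.01,yellow=.01,red=.043,green=.043,timer=.019).items(): print(n,k,*measure(n,p,k,z))
p=cv2.imread("pics/top0.png");d=np.load("top0.npy")
for k in("red","green"):
    m=cmask(p,*CR["top"][k],k);C=cloud("top",d,m);t=C[abs(C[:,2]-.045)<.004];print(k,pca(t[:,:2]))
go(652,-74,120,90)
E
```

```text
top blue (array([460.5, 280.1]), array([211.9,  95.5]), np.float64(7.9)) (array([461.9, 280.1]), array([212.4,  95.6]), 7.8)
top yellow (array([ 469.6, -303.7]), array([212.3,  98.1]), np.float64(14.7)) (array([ 471. , -303.2]), array([212.9,  98.6]), 14.7)
top red (array([654. , -76.9]), array([95.3, 62.8]), np.float64(-88.6)) (array([654.4, -76.4]), array([95.7, 63.6]), -89.0)
top green (array([ 468.8, -125.5]), array([93.1, 60.2]), np.float64(-85.9)) (array([ 469. , -125.5]), array([93.8, 60.3]), -85.0)
top timer (array([655.1,  75.3]), array([69.5, 57.7]), np.float64(-86.0)) (array([655.3,  75.6]), array([70.3, 58. ]), -87.0)
scene blue (array([466.5, 280.3]), array([230.2,  98.1]), np.float64(7.1)) (array([459.4, 279.6]), array([232.7,  99.3]), 7.4)
scene yellow (array([ 473.3, -303.4]), array([231.3,  92.8]), np.float64(13.8)) (array([ 467.9, -303.7]), array([237.1,  95.1]), 15.0)
scene red (array([655.6, -76.2]), array([93.3, 79. ]), np.float64(89.5)) (array([657.9, -76.5]), array([94.3, 85.1]), -88.2)
scene green (array([ 470.4, -125.1]), array([92.2, 81. ]), np.float64(-86.4)) (array([ 473.9, -125.3]), array([94., 90.]), -85.1)
scene timer (array([662.9,  75.4]), array([81.7, 70.6]), np.float64(0.9)) (array([662.2,  75.5]), array([83.1, 72.5]), 3.0)
red (array([652.8, -74.1]), array([89.8, 57.9]), np.float64(88.3))
green (array([ 467.9, -123.9]), array([90.1, 56.4]), np.float64(-84.1))
now [176.5 520.7 204.9] 161.3 shift [-641.3 -410.5   84.9] turn z 1.244 q6 -0.07
```

Units first: shifts go in shares of 800 mm and turns go in shares of 2 rad. So -641 mm is -0.8013, -409 mm is -0.5113, 1.23 rad is 0.615.

Request:
{"fn": "arm_command", "kwargs": {
  "plan": [
    [[-0.8013,-0.5113,0.0938,0,0,0.615,-1],[-0.8013,-0.5113,0.0938,0,0,0.615,-1],[-0.8013,-0.5113,0.0938,0,0,0.615,-1],[-0.8013,-0.5113,0.0938,0,0,0.615,-1],[-0.8013,-0.5113,0.0938,0,0,0.615,-1],[-0.8013,-0.5113,0.0938,0,0,0.615,-1],[-0.8013,-0.5113,0.0938,0,0,0.615,-1],[-0.8013,-0.5113,0.0938,0,0,0.615,-1],[-0.8013,-0.5113,0.0938,0,0,0.615,-1],[-0.8013,-0.5113,0.0938,0,0,0.615,-1],[-0.8013,-0.5113,0.0938,0,0,0.615,-1],[-0.8013,-0.5113,0.0938,0,0,0.615,-1]]
  ],
  "squeeze": 20
}}

```text
time_s: 1.3
ee_pos: [0.551, 0.0532, 0.1461]
eef_rot: [-3.141, -0.0, 1.585]
force: [0.7, 1.4, -0.5]
grip_width: 0.0939
grip_force: 0.0
```

```bash
python3 -c "
from h import *
go(653,-76,100,91)"
```

```text
now [551.   53.2 146.1] 90.8 shift [-130.6  100.2   46.1] turn z -0.004 q6 0.02
```

To row units: -131 mm is -0.1638, 128 mm is 0.16.

Request:
{"fn": "arm_command", "kwargs": {
  "plan": [
    [[-0.1638,0.125,0.05,0,0,0,-1],[-0.1638,0.125,0.05,0,0,0,-1],[-0.1638,0.125,0.05,0,0,0,-1],[-0.1638,0.125,0.05,0,0,0,-1],[-0.1638,0.125,0.0875,0,0,0,-1],[-0.1638,0.125,0.125,0,0,0,-1],[-0.1638,0.125,0.15,0,0,0,-1],[-0.1638,0.125,0.16,0,0,0,-1],[-0.1638,0.125,0.16,0,0,0,-1],[-0.1638,0.125,0.16,0,0,0,0.3],[-0.1638,0.125,0.16,0,0,0,0.3],[-0.1638,0.125,0.16,0,0,0,0.3]]
  ]
}}

```text
time_s: 2.5
ee_pos: [0.6525, -0.0745, 0.0196]
eef_rot: [3.14, 0.0, 1.585]
force: [-0.7, -0.2, -0.3]
grip_width: 0.0733
grip_force: 0.0
```

```bash
python3 -c "
from h import *
go(653,-76,18,91);go(420.4,274.3,130,187.8);print(ctrl.get_obs()['grip_width'],ctrl.get_obs()['grip_force'])"
```

```text
now [652.5 -74.5  19.6] 90.8 shift [-1.5  0.5  1.6] turn z -0.003 q6 -0.18
now [652.5 -74.5  19.6] 90.8 shift [ 352.  -227.2 -110.4] turn z 1.449 q6 -0.18
0.07325085714769662 0.0
```

To row units: -110 mm is -0.1375, -90 mm is -0.1125, -0.2 rad is -0.1.

Request:
{"fn": "arm_command", "kwargs": {
  "plan": [
    [[0,0,0,0,0,0,0.6],[0,0,0,0,0,0,0.6],[0,0,0,0,0,0,0.6],[0,0,0,0,0,0,0.6],[0,0,0,0,0,0,0.6],[0,0,0,0,0,0,0.6],[0,0,-0.025,0,0,0,0.6],[0,0,-0.0625,0,0,0,0.6],[0,0,-0.1125,0,0,0,0.6],[0,0,-0.1375,0,0,0,0.6],[0,0,-0.1375,0,0,-0.05,0.6],[0,0,-0.1375,0,0,-0.1,0.6]]
  ]
}}

```text
time_s: 3.7
ee_pos: [0.6521, -0.0745, 0.1289]
eef_rot: [3.141, 0.0, 1.789]
force: [-0.5, -0.1, -1.2]
grip_width: 0.0558
grip_force: 20.0
```

```bash
python3 -c "
from h import *
go(420.4,274.3,130,187.8)"
```

```text
now [652.1 -74.5 128.9] 102.5 shift [ 390.6 -150.8   -1.1] turn z -1.489 q6 -0.39
```

To row units: 390.5 mm is 0.4881, -129 mm is -0.1613, -1.49 rad is -0.745.

Request:
{"fn": "arm_command", "kwargs": {
  "plan": [
    [[0.025,-0.01,0,0,0,-0.05,0.6],[0.0688,-0.0263,0,0,0,-0.12,0.6],[0.1188,-0.0463,0,0,0,-0.19,0.6],[0.1688,-0.065,0,0,0,-0.26,0.6],[0.2188,-0.0838,0,0,0,-0.33,0.6],[0.2688,-0.1038,0,0,0,-0.4,0.6],[0.3188,-0.1225,0,0,0,-0.47,0.6],[0.3688,-0.1425,0,0,0,-0.54,0.6],[0.4188,-0.1613,0,0,0,-0.61,0.6],[0.4625,-0.1788,0,0,0,-0.68,0.6],[0.4881,-0.1888,0,0,0,-0.745,0.6],[0.4881,-0.1888,0,0,0,-0.745,0.6]]
  ]
}}

```text
time_s: 4.9
ee_pos: [0.4201, 0.2768, 0.1283]
eef_rot: [3.142, -0.0, -3.002]
force: [-0.6, 0.1, -2.1]
grip_width: 0.0558
grip_force: 20.0
```

```bash
python3 -c "
from h import *
go(420.4,274.3,24,187.8)"
```

```text
now [420.1 276.8 128.3] -172.0 shift [  0.   -2.5 104.3] turn z 0.003 q6 -1.2
```

To row units: 104 mm is 0.13, -1.5 mm is -0.0019.

Request:
{"fn": "arm_command", "kwargs": {
  "plan": [
    [[0,-0.0019,0.0375,0,0,0,0.6],[0,-0.0019,0.0813,0,0,0,0.6],[0,-0.0019,0.1063,0,0,0,0.6],[0,-0.0019,0.1188,0,0,0,0.6],[0,-0.0019,0.125,0,0,0,0.6],[0,-0.0019,0.1288,0,0,0,0.6],[0,-0.0019,0.13,0,0,0,0.6],[0,-0.0019,0.13,0,0,0,0.6]]
  ]
}}

```text
time_s: 5.7
ee_pos: [0.4221, 0.2737, 0.0252]
eef_rot: [3.141, 0.001, -3.009]
force: [-0.4, -0.6, -1.3]
grip_width: 0.0561
grip_force: 20.0
```

```bash
python3 -c "
from h import *
go(420.4,274.3,24,187.8)"
```

```text
now [422.1 273.7  25.2] -172.4 shift [1.6 0.8 1.2] turn z -0.003 q6 -1.2
```

To row units: -115 mm is -0.1438, 1.5 mm is 0.0019.

Request:
{"fn": "arm_command", "kwargs": {
  "plan": [
    [[0.0013,0,0.0019,0,0,0,0.6],[0.0013,0,0.0019,0,0,0,0.6],[0.0013,0,0.0019,0,0,0,0.2],[0.0013,0,0.0019,0,0,0,-0.5],[0.0013,0,0.0019,0,0,0,-0.7],[0.0013,0,0.0019,0,0,0,-0.7],[0.0013,0,0.0019,0,0,0,-0.7],[0.0013,0,-0.025,0,0,0,-0.7],[0.0013,0,-0.075,0,0,0,-0.7],[0.0013,0,-0.125,0,0,0,-0.7],[0.0013,0,-0.1438,0,0,0,-0.7]]
  ]
}}

```text
time_s: 6.8
ee_pos: [0.4218, 0.274, 0.1433]
eef_rot: [3.14, 0.005, -3.008]
force: [-0.8, -0.2, 0.1]
grip_width: 0.0799
grip_force: 0.0
```

```bash
python3 - <<'E'
from h import *
p=cv2.imread("pics/top0.png");d=np.load("top0.npy")
# amber body and cap centre checks in scene view via depth
C=cloud("top",d,win(d.shape,319,203,15));t=C[(C[:,2]>.073)&(C[:,2]<.085)];print((t.min(0)+t.max(0))[:2]*500)
d2=cams.camera("scene")[1];C=cloud("scene",d2,win(d2.shape,324,270,25));t=C[(C[:,2]>.075)&(C[:,2]<.085)];print(len(t),(t.min(0)+t.max(0))[:2]*500)
go(633,188.7,140,180)
E
```

```text
[632.9137771 188.6927558]
57 [631.38777358 188.35571864]
now [422.1 274.2 144.1] -172.4 shift [-197.7 -112.8    4.1] turn z 0.133 q6 -1.2
```

To row units: -198 mm is -0.2475, -180 mm is -0.225, 0.13 rad is 0.065.

Request:
{"fn": "arm_command", "kwargs": {
  "plan": [
    [[-0.075,-0.0425,0.0063,0,0,0.025,-0.7],[-0.1313,-0.075,0.0063,0,0,0.05,-0.7],[-0.1813,-0.1038,0.0063,0,0,0.065,-0.7],[-0.225,-0.1288,0.0063,0,0,0.065,-0.7],[-0.2475,-0.1413,0.0063,0,0,0.065,-0.7],[-0.2475,-0.1413,0.0063,0,0,0.065,-0.7],[-0.2475,-0.1413,0.05,0,0,0.065,-0.7],[-0.2475,-0.1413,0.1,0,0,0.065,-0.7],[-0.2475,-0.1413,0.1375,0,0,0.065,-0.7],[-0.2475,-0.1413,0.1563,0,0,0.065,-0.7],[-0.2475,-0.1413,0.1613,0,0,0.065,-0.7],[-0.2475,-0.1413,0.1613,0,0,0.065,-0.7]]
  ]
}}

```text
time_s: 8.05
ee_pos: [0.6321, 0.188, 0.0111]
eef_rot: [3.141, 0.0, -3.138]
force: [-0.7, -0.0, -0.5]
grip_width: 0.0798
grip_force: 0.0
```

```bash
python3 -c "
from h import *
go(633,188.7,15,180)"
```

```text
now [632.1 188.   11.1] -179.8 shift [-0.9  0.7 -3.9] turn z 0.003 q6 -1.34
```

To row units: -80 mm is -0.1, -65 mm is -0.0813.

Request:
{"fn": "arm_command", "kwargs": {
  "plan": [
    [[-0.0006,0,-0.0063,0,0,0,0.2],[-0.0006,0,-0.0063,0,0,0,0.7],[-0.0006,0,-0.0063,0,0,0,0.7],[-0.0006,0,-0.0063,0,0,0,0.7],[-0.0006,0,-0.0063,0,0,0,0.7],[-0.0006,0,-0.0063,0,0,0,0.7],[-0.0006,0,-0.0063,0,0,0,0.7],[-0.0006,0,-0.0063,0,0,0,0.7],[-0.0006,0,-0.0188,0,0,0,0.7],[-0.0006,0,-0.0438,0,0,0,0.7],[-0.0006,0,-0.0813,0,0,0,0.7],[-0.0006,0,-0.1,0,0,0,0.7]]
  ]
}}

```text
time_s: 9.25
ee_pos: [0.6332, 0.1877, 0.0933]
eef_rot: [3.141, 0.003, -3.138]
force: [0.3, -0.3, -1.2]
grip_width: 0.0434
grip_force: 20.0
```

```bash
python3 -c "
from h import *
go(519.5,288,90,187.8)"
```

```text
now [633.2 187.7  93.3] -179.8 shift [113.4 100.6   3.3] turn z -0.133 q6 -1.34
```

To row units: 113.5 mm is 0.1419, 100 mm is 0.125, -0.13 rad is -0.065.

Request:
{"fn": "arm_command", "kwargs": {
  "plan": [
    [[0.0188,0.0163,0,0,0,-0.01,0.7],[0.0438,0.0388,0,0,0,-0.025,0.7],[0.0725,0.0638,0,0,0,-0.04,0.7],[0.1,0.0888,0,0,0,-0.055,0.7],[0.125,0.1113,0,0,0,-0.065,0.7],[0.1419,0.1256,0,0,0,-0.065,0.7],[0.1419,0.1256,0,0,0,-0.065,0.7],[0.1419,0.1256,0.025,0,0,-0.065,0.7],[0.1419,0.1256,0.05,0,0,-0.065,0.7],[0.1419,0.1256,0.0688,0,0,-0.065,0.7],[0.1419,0.1256,0.0775,0,0,-0.065,0.7],[0.1419,0.1256,0.0825,0,0,-0.065,0.7]]
  ]
}}

```text
time_s: 10.45
ee_pos: [0.5189, 0.2875, 0.0241]
eef_rot: [-3.141, -0.0, -3.009]
force: [0.7, -0.0, -0.5]
grip_width: 0.0435
grip_force: 20.0
```

```bash
python3 -c "
from h import *
go(519.5,288,20,187.8);p=cams.camera('scene')[0];cv2.imwrite('pics/s1.png',cv2.resize(p[150:350,150:450],(750,500)));print(ctrl.get_obs()['ee_pos'])"
```

```text
now [518.9 287.5  24.1] -172.4 shift [-0.6  0.4  4.1] turn z -0.004 q6 -1.26
[0.51878586 0.28756194 0.02389922]
```

View pics/s1.png

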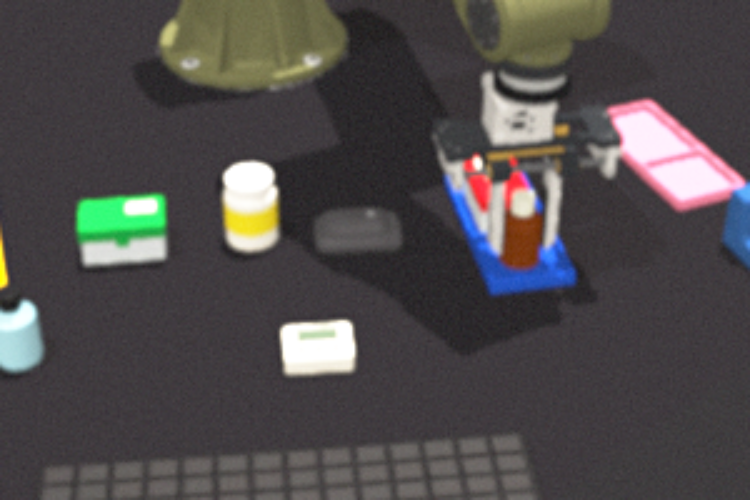

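The amber bottle (crop 521,240) is upright above the small compartment, and the red box is behind it in the tray. I'll lower the last few mm and release.

To row units: -115 mm is -0.1438, -100 mm is -0.125.

Request:
{"fn": "arm_command", "kwargs": {
  "plan": [
    [[0,0,0.0025,0,0,0,0.7],[0,0,0.005,0,0,0,0.7],[0,0,0.005,0,0,0,0.7],[0,0,0.005,0,0,0,0.0],[0,0,0.005,0,0,0,-0.3],[0,0,0.005,0,0,0,-0.5],[0,0,0.005,0,0,0,-0.6],[0,0,0.005,0,0,0,-0.6],[0,0,-0.025,0,0,0,-0.6],[0,0,-0.075,0,0,0,-0.6],[0,0,-0.125,0,0,0,-0.6],[0,0,-0.1438,0,0,0,-0.6]]
  ]
}}

```text
time_s: 11.7
ee_pos: [0.5198, 0.2884, 0.1437]
eef_rot: [3.14, 0.005, -3.008]
force: [0.1, -0.0, 0.5]
grip_width: 0.0753
grip_force: 0.0
```

```bash
python3 - <<'E'
from h import *
p=cams.camera("top")[0];cv2.imwrite("pics/t2.png",p);print("timer",measure("top",p,"timer",.019))
go(655,75.5,140,93)
E
```

```text
timer ((array([655.2,  75.4]), array([69.5, 57.6]), np.float64(-85.1)), (array([655.3,  75.6]), array([70.3, 58. ]), -87.0))
now [520.  288.5 144.3] -172.4 shift [-105.5 -229.1    4.3] turn z -1.49 q6 -1.26
```

To row units: -229 mm is -0.2863, -105.5 mm is -0.1319, 1.63 rad is 0.815.

Request:
{"fn": "arm_command", "kwargs": {
  "plan": [
    [[-0.0225,-0.05,0.005,0,0,0.075,-0.6],[-0.045,-0.0975,0.005,0,0,0.15,-0.6],[-0.0675,-0.1463,0.005,0,0,0.225,-0.6],[-0.09,-0.195,0.005,0,0,0.3,-0.6],[-0.1125,-0.2438,0.005,0,0,0.375,-0.6],[-0.1319,-0.2863,0.005,0,0,0.45,-0.6],[-0.1319,-0.2863,0.005,0,0,0.525,-0.6],[-0.1319,-0.2863,0.005,0,0,0.6,-0.6],[-0.1319,-0.2863,0.03,0,0,0.675,-0.6],[-0.1319,-0.2863,0.0675,0,0,0.75,-0.6],[-0.1319,-0.2863,0.0925,0,0,0.815,-0.6],[-0.1319,-0.2863,0.105,0,0,0.815,-0.6]]
  ]
}}

```text
time_s: 12.95
ee_pos: [0.6522, 0.0748, 0.0519]
eef_rot: [-3.137, -0.0, 1.643]
force: [-0.1, -0.4, -0.7]
grip_width: 0.0754
grip_force: 0.0
```

```bash
python3 -c "
from h import *
go(655,75.5,4,94)"
```

```text
now [652.2  74.8  51.9] 94.1 shift [ 0.5  2.9 47.9] turn z 0.002 q6 -0.01
```

To row units: 1 mm is 0.0013.

Request:
{"fn": "arm_command", "kwargs": {
  "plan": [
    [[0,0.0013,0,0,0,0,-0.6],[0,0.0013,0,0,0,0,-0.6],[0,0.0013,0,0,0,0,-0.6]]
  ]
}}

```text
time_s: 13.25
ee_pos: [0.6552, 0.075, 0.0567]
eef_rot: [3.14, 0.0, 1.647]
force: [-0.1, -0.5, 0.3]
grip_width: 0.075
grip_force: 0.0
```

```bash
python3 -c "
from h import *
go(655,75.5,4,94)"
```

```text
now [655.2  75.   56.7] 94.3 shift [ 0.5 -0.2 52.7] turn z 0.006 q6 -0.02
```

To row units: 53 mm is 0.0663, 52 mm is 0.065.

Request:
{"fn": "arm_command", "kwargs": {
  "plan": [
    [[0,0,0.0188,0,0,0,-0.6],[0,0,0.0375,0,0,0,-0.6],[0,0,0.05,0,0,0,-0.6],[0,0,0.0575,0,0,0,-0.6],[0,0,0.0625,0,0,0,-0.6],[0,0,0.065,0,0,0,-0.6],[0,0,0.0663,0,0,0,-0.6],[0,0,0.0663,0,0,0,0],[0,0,0.0663,0,0,0,0.6],[0,0,0.0663,0,0,0,0.6],[0,0,0.0663,0,0,0,0.6],[0,0,0.0663,0,0,0,0.6]]
  ],
  "squeeze": 15
}}

```text
time_s: 14.45
ee_pos: [0.6547, 0.075, 0.0028]
eef_rot: [3.141, 0.0, 1.645]
force: [-0.4, 0.7, 1.7]
grip_width: 0.05
grip_force: 14.9
```

Request:
{"fn": "arm_command", "kwargs": {
  "plan": [
    [[0,0,0,0,0,0,0.6],[0,0,0,0,0,0,0.6],[0,0,0,0,0,0,0.6]]
  ]
}}

```text
time_s: 14.75
ee_pos: [0.6547, 0.075, 0.0028]
eef_rot: [3.141, -0.0, 1.645]
force: [-0.8, -1.0, 4.0]
grip_width: 0.0502
grip_force: 14.9
```

To row units: -125 mm is -0.1563, -115 mm is -0.1438.

Request:
{"fn": "arm_command", "kwargs": {
  "plan": [
    [[0,0,-0.0125,0,0,0,0.6],[0,0,-0.0375,0,0,0,0.6],[0,0,-0.075,0,0,0,0.6],[0,0,-0.1125,0,0,0,0.6],[0,0,-0.1438,0,0,0,0.6],[0,0,-0.1563,0,0,0,0.6],[0,0,-0.1563,0,0,0,0.6]]
  ]
}}

```text
time_s: 15.45
ee_pos: [0.6551, 0.075, 0.1288]
eef_rot: [3.139, 0.0, 1.645]
force: [0.0, -0.0, -0.4]
grip_width: 0.05
grip_force: 14.9
```

```bash
python3 - <<'E'
from h import *
p,d=cams.camera("top");cv2.imwrite("pics/t3.png",cv2.resize(p[150:350,220:520],(750,500)))
m=cmask(p,295,275,45,"red")
q=np.argwhere(m)[:,::-1];print(rect(plane("top",q,.048)),pca(plane("top",q,.048)));C=cloud("top",d,m);t=C[abs(C[:,2]-.049)<.004];print(pca(t[:,:2]),t[:,2].mean())
C=cloud("top",d,win(d.shape,307,240,30));t=C[(C[:,2]>.077)&(C[:,2]<.09)];print("amber",len(t),t.mean(0))
x,y=pca(t[:,:2])[0];C=0
go(420.4,274.3,130,187.8);print(ctrl.get_obs()['grip_width'])
E
```

```text
(array([422.7, 270.6]), array([86.5, 51.8]), 7.7) (array([422.5, 270.6]), array([86.5, 51.9]), np.float64(7.5))
(array([421.7, 270. ]), array([86.3, 51.4]), np.float64(6.8)) 0.04925529609955915
amber 54 [0.51818522 0.28559275 0.0828841 ]
now [654.5  75.  127.1] 94.2 shift [ 216.1 -218.7   -2.9] turn z 1.509 q6 -0.02
0.04971685202255047
```

View pics/t3.png

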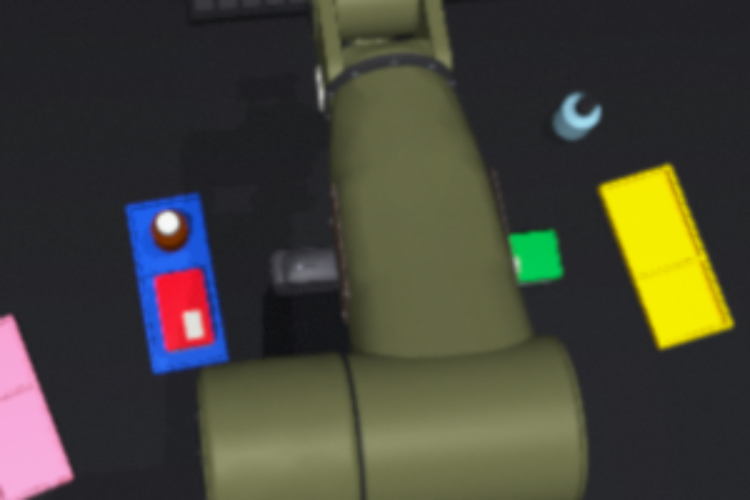

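The amber bottle (168,228 in the crop) and red box (185,310) are seated in the blue tray. Next is the timer, to the middle of the lid.

To row units: -216.5 mm is -0.2706, 185 mm is 0.2313, -1.63 rad is -0.815.

Request:
{"fn": "arm_command", "kwargs": {
  "plan": [
    [[0.0188,-0.0188,0,0,0,-0.06,0.6],[0.0475,-0.0475,0,0,0,-0.13,0.6],[0.0775,-0.0775,0,0,0,-0.2,0.6],[0.1075,-0.1075,0,0,0,-0.27,0.6],[0.1375,-0.1388,0,0,0,-0.34,0.6],[0.1688,-0.17,0,0,0,-0.41,0.6],[0.2,-0.2013,0,0,0,-0.48,0.6],[0.2313,-0.2325,0,0,0,-0.55,0.6],[0.2563,-0.2575,0,0,0,-0.62,0.6],[0.2681,-0.2706,0,0,0,-0.69,0.6],[0.2681,-0.2706,0,0,0,-0.755,0.6],[0.2681,-0.2706,0,0,0,-0.815,0.6]]
  ]
}}

```text
time_s: 16.7
ee_pos: [0.4218, 0.2729, 0.126]
eef_rot: [-3.141, -0.002, -3.002]
force: [0.0, 0.6, -0.6]
grip_width: 0.0502
grip_force: 14.9
```

To row units: 68 mm is 0.085, 66 mm is 0.0825.

Request:
{"fn": "arm_command", "kwargs": {
  "plan": [
    [[0,0,0.0188,0,0,0,0.6],[0,0,0.0438,0,0,0,0.6],[0,0,0.0625,0,0,0,0.6],[0,0,0.075,0,0,0,0.6],[0,0,0.0825,0,0,0,0.6],[0,0,0.085,0,0,0,0.6],[0,0,0.085,0,0,0,0.6],[0,0,0.085,0,0,0,0.6]]
  ]
}}

```text
time_s: 17.5
ee_pos: [0.4231, 0.273, 0.06]
eef_rot: [3.141, 0.001, -3.008]
force: [0.4, -0.1, -0.2]
grip_width: 0.0499
grip_force: 14.9
```

```bash
python3 -c "
from h import *
go(423,273,52,187.7)"
```

```text
now [423.1 273.   60. ] -172.4 shift [ 0.1 -0.   8. ] turn z -0.001 q6 -1.2
```

To row units: -70 mm is -0.0875, -40 mm is -0.05.

Request:
{"fn": "arm_command", "kwargs": {
  "plan": [
    [[0,0,0.005,0,0,0,0.6],[0,0,0.0088,0,0,0,0.6],[0,0,0.01,0,0,0,0.6],[0,0,0.01,0,0,0,0.6],[0,0,0.01,0,0,0,0],[0,0,0.01,0,0,0,-0.3],[0,0,0.01,0,0,0,-0.5],[0,0,0.01,0,0,0,-0.5],[0,0,0.01,0,0,0,-0.5],[0,0,-0.0125,0,0,0,-0.5],[0,0,-0.05,0,0,0,-0.5],[0,0,-0.0875,0,0,0,-0.5]]
  ],
  "squeeze": 20
}}

```text
time_s: 18.7
ee_pos: [0.4226, 0.2727, 0.1303]
eef_rot: [-3.141, -0.001, -3.008]
force: [0.7, -0.5, -0.2]
grip_width: 0.0703
grip_force: 0.0
```

```bash
python3 -c "
from h import *
go(468.5,-125,130,95)"
```

```text
now [422.6 272.7 130.3] -172.4 shift [ 7.300e+00 -4.003e+02  3.000e-01] turn z -1.525 q6 -1.2
```

To row units: -400 mm is -0.5, -380 mm is -0.475, 1.616 rad is 0.808.

Request:
{"fn": "arm_command", "kwargs": {
  "plan": [
    [[0.0006,-0.0313,-0.0063,0,0,0.07,-0.8],[0.0013,-0.0813,-0.0063,0,0,0.14,-0.8],[0.0025,-0.1313,-0.0063,0,0,0.21,-0.8],[0.0038,-0.1813,-0.0063,0,0,0.28,-0.8],[0.0044,-0.2313,-0.0063,0,0,0.35,-0.8],[0.005,-0.2813,-0.0063,0,0,0.42,-0.8],[0.0063,-0.3313,-0.0063,0,0,0.49,-0.8],[0.0069,-0.3813,-0.0063,0,0,0.56,-0.8],[0.0075,-0.4313,-0.0063,0,0,0.63,-0.8],[0.0088,-0.475,-0.0063,0,0,0.7,-0.8],[0.0088,-0.5,-0.0063,0,0,0.765,-0.8],[0.0088,-0.5,0,0,0,0.808,-0.8]]
  ]
}}

```text
time_s: 19.9
ee_pos: [0.4694, -0.1268, 0.1298]
eef_rot: [3.141, 0.001, 1.651]
force: [0.6, 0.5, -0.6]
grip_width: 0.0845
grip_force: 0.0
```

```bash
python3 -c "
from h import *
go(468.5,-125,18,95);p=cams.camera('scene')[0];cv2.imwrite('pics/s4.png',cv2.resize(p[150:350,100:400],(750,500)))"
```

```text
now [ 469.4 -126.8  129.8] 94.6 shift [  1.9  -0.7 111.8] turn z -0.007 q6 -0.42
```

View pics/s4.png

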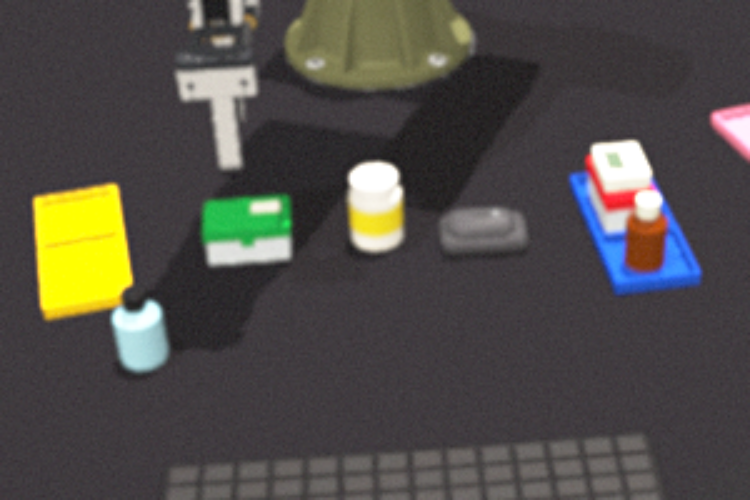

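The blue kit is complete: the timer is screen up on the red lid (620,165) and the bottle stands at (646,235). The yellow tray's divider at (82,242) confirms its small compartment is nearer the robot. Next is the green box.

To row units: 111 mm is 0.1388, 108 mm is 0.135.

Request:
{"fn": "arm_command", "kwargs": {
  "plan": [
    [[0.0013,0,0.0375,0,0,0,-0.8],[0.0013,0,0.075,0,0,0,-0.8],[0.0013,0,0.1063,0,0,0,-0.8],[0.0013,0,0.125,0,0,0,-0.8],[0.0013,0,0.135,0,0,0,-0.8],[0.0013,0,0.1388,0,0,0,-0.8],[0.0013,0,0.1388,0,0,0,0],[0.0013,0,0.1388,0,0,0,0.6],[0.0013,0,0.1388,0,0,0,0.6],[0.0013,0,0.1388,0,0,0,0.6],[0.0013,0,0.1388,0,0,0,0.6],[0.0013,0,0.1388,0,0,0,0.6]]
  ]
}}

```text
time_s: 21.15
ee_pos: [0.4691, -0.1236, 0.019]
eef_rot: [3.141, 0.0, 1.659]
force: [-1.9, -0.2, 6.7]
grip_width: 0.0555
grip_force: 20.0
```

To row units: -110 mm is -0.1375, -90 mm is -0.1125.

Request:
{"fn": "arm_command", "kwargs": {
  "plan": [
    [[0,0,0,0,0,0,0.6],[0,0,0,0,0,0,0.6],[0,0,-0.0125,0,0,0,0.6],[0,0,-0.0375,0,0,0,0.6],[0,0,-0.075,0,0,0,0.6],[0,0,-0.1125,0,0,0,0.6],[0,0,-0.1375,0,0,0,0.6],[0,0,-0.1375,0,0,0,0.6]]
  ]
}}

```text
time_s: 21.95
ee_pos: [0.4701, -0.1239, 0.1314]
eef_rot: [3.137, 0.002, 1.659]
force: [-0.4, 1.1, -1.2]
grip_width: 0.0558
grip_force: 20.0
```

```bash
python3 -c "
from h import *
go(511.6,-293.3,130,14.7)"
```

```text
now [ 470.1 -123.9  131.4] 95.0 shift [-172.4   26.4    1.4] turn z 1.402 q6 -0.42
```

To row units: -172.5 mm is -0.2156, -130 mm is -0.1625, 1.4 rad is 0.7.

Request:
{"fn": "arm_command", "kwargs": {
  "plan": [
    [[-0.015,0.0025,0,0,0,0.06,0.6],[-0.0375,0.0063,0,0,0,0.13,0.6],[-0.0625,0.01,0,0,0,0.2,0.6],[-0.0875,0.0138,0,0,0,0.27,0.6],[-0.1125,0.0175,0,0,0,0.34,0.6],[-0.1375,0.0213,0,0,0,0.41,0.6],[-0.1625,0.025,0,0,0,0.48,0.6],[-0.1875,0.0288,0,0,0,0.55,0.6],[-0.2063,0.0313,0,0,0,0.62,0.6],[-0.2156,0.0331,0,0,0,0.68,0.6],[-0.2156,0.0331,0,0,0,0.7,0.6],[-0.2156,0.0331,0,0,0,0.7,0.6]]
  ]
}}

```text
time_s: 23.15
ee_pos: [0.51, -0.2929, 0.1271]
eef_rot: [-3.14, 0.001, 0.258]
force: [-0.0, -0.9, -1.5]
grip_width: 0.0556
grip_force: 20.0
```

To row units: 98 mm is 0.1225, 95 mm is 0.1188.

Request:
{"fn": "arm_command", "kwargs": {
  "plan": [
    [[0,0,0.025,0,0,0,0.6],[0,0,0.0563,0,0,0,0.6],[0,0,0.0875,0,0,0,0.6],[0,0,0.1063,0,0,0,0.6],[0,0,0.1188,0,0,0,0.6],[0,0,0.1225,0,0,0,0.6],[0,0,0.1225,0,0,0,0.6],[0,0,0.1225,0,0,0,0.6]]
  ]
}}

```text
time_s: 23.95
ee_pos: [0.511, -0.2933, 0.0315]
eef_rot: [3.141, -0.001, 0.259]
force: [-0.2, 0.4, -0.9]
grip_width: 0.0557
grip_force: 20.0
```

```bash
python3 -c "
from h import *
go(511.6,-293.3,23,14.7)"
```

```text
now [ 511.  -293.3   31.5] 14.8 shift [0.6 0.2 8.5] turn z 0.002 q6 0.73
```

To row units: -105 mm is -0.1313, -60 mm is -0.075.

Request:
{"fn": "arm_command", "kwargs": {
  "plan": [
    [[0,0,0.005,0,0,0,0.6],[0,0,0.0088,0,0,0,0.6],[0,0,0.01,0,0,0,0.6],[0,0,0.01,0,0,0,0.6],[0,0,0.01,0,0,0,0.2],[0,0,0.01,0,0,0,-0.4],[0,0,0.01,0,0,0,-0.6],[0,0,0.01,0,0,0,-0.6],[0,0,0.01,0,0,0,-0.6],[0,0,-0.0188,0,0,0,-0.6],[0,0,-0.075,0,0,0,-0.6],[0,0,-0.1313,0,0,0,-0.6]]
  ]
}}

```text
time_s: 25.15
ee_pos: [0.5101, -0.2928, 0.1365]
eef_rot: [-3.14, 0.001, 0.259]
force: [0.1, -0.2, -0.9]
grip_width: 0.0754
grip_force: 0.0
```

```bash
python3 -c "
from h import *
go(453.3,9.7,140,0)"
```

```text
now [ 510.1 -292.8  136.5] 14.8 shift [  22.5 -306.9   -3.5] turn z 0.259 q6 0.73
```

To row units: -307 mm is -0.3838, 22.5 mm is 0.0281.

Request:
{"fn": "arm_command", "kwargs": {
  "plan": [
    [[0.0025,-0.0313,-0.0075,0,0,0,-0.6],[0.0063,-0.0813,-0.0075,0,0,0,-0.6],[0.01,-0.1313,-0.0075,0,0,0,-0.6],[0.0138,-0.1813,-0.0075,0,0,0,-0.6],[0.0175,-0.2313,-0.0075,0,0,0,-0.6],[0.0213,-0.2813,-0.0075,0,0,0,-0.6],[0.025,-0.3313,-0.0075,0,0,0,-0.6],[0.0275,-0.3688,-0.0075,0,0,0,-0.6],[0.0281,-0.3838,-0.0075,0,0,0,-0.6],[0.0281,-0.3838,-0.0075,0,0,0,-0.6],[0.0281,-0.3838,-0.0075,0,0,0,-0.6]]
  ]
}}

```text
time_s: 26.25
ee_pos: [0.454, 0.0088, 0.1416]
eef_rot: [3.141, -0.0, 0.259]
force: [1.3, 0.5, 0.4]
grip_width: 0.0756
grip_force: 0.0
```

```bash
python3 - <<'E'
from h import *
p,d=cams.camera("scene");C=cloud("scene",d,win(d.shape,250,225,25));t=C[(C[:,2]>.072)&(C[:,2]<.086)];print(len(t),(t.min(0)+t.max(0))[:2]*500,(t.max(0)-t.min(0))[:2])
go(453.3,9.7,18,14.8)
E
```

```text
151 [452.41191339   8.00218002] [0.04876443 0.04646965]
now [454.    8.5 141.5] 14.8 shift [ -0.4  -1.3 123.5] turn z -0.0 q6 1.25
```

To row units: 122 mm is 0.1525, 119 mm is 0.1488.

Request:
{"fn": "arm_command", "kwargs": {
  "plan": [
    [[0,-0.0006,0.0375,0,0,0,-0.6],[0,-0.0006,0.075,0,0,0,-0.6],[0,-0.0006,0.1125,0,0,0,-0.6],[0,-0.0006,0.1375,0,0,0,-0.6],[0,-0.0006,0.1488,0,0,0,-0.6],[0,-0.0006,0.1525,0,0,0,-0.6],[0,-0.0006,0.1525,0,0,0,-0.3],[0,-0.0006,0.1525,0,0,0,0],[0,-0.0006,0.1525,0,0,0,0.5],[0,-0.0006,0.1525,0,0,0,0.5],[0,-0.0006,0.1525,0,0,0,0.5],[0,-0.0006,0.1525,0,0,0,0.5]]
  ]
}}

```text
time_s: 27.5
ee_pos: [0.4541, 0.01, 0.0203]
eef_rot: [3.141, -0.001, 0.259]
force: [-1.2, 0.1, 6.1]
grip_width: 0.0534
grip_force: 20.0
```

To row units: -90 mm is -0.1125, -80 mm is -0.1.

Request:
{"fn": "arm_command", "kwargs": {
  "plan": [
    [[0,0,0,0,0,0,0.5],[0,0,0,0,0,0,0.5],[0,0,-0.0125,0,0,0,0.5],[0,0,-0.0375,0,0,0,0.5],[0,0,-0.075,0,0,0,0.5],[0,0,-0.1,0,0,0,0.5],[0,0,-0.1125,0,0,0,0.5],[0,0,-0.1125,0,0,0,0.5]]
  ]
}}

```text
time_s: 28.3
ee_pos: [0.454, 0.01, 0.1107]
eef_rot: [3.141, -0.002, 0.259]
force: [1.2, 0.1, -2.7]
grip_width: 0.0533
grip_force: 20.0
```

```bash
python3 - <<'E'
from h import *
p,d=cams.camera("top");cv2.imwrite("pics/t5.png",p)
m=cmask(p,486,240,45,"green");C=cloud("top",d,m);t=C[abs(C[:,2]-.049)<.005];print(pca(t[:,:2]),t[:,2].mean())
go(415,-318.7,108,14.7)
E
```

```text
(array([ 512.9, -293.4]), array([87.4, 57.3]), np.float64(15.1)) 0.049524374057750835
now [453.5  10.  109.6] 14.8 shift [-121.4  307.9    1.6] turn z 0.002 q6 1.25
```

To row units: 308 mm is 0.385, 303 mm is 0.3788.

Request:
{"fn": "arm_command", "kwargs": {
  "plan": [
    [[-0.0075,0.0188,0,0,0,0,0.5],[-0.02,0.05,0,0,0,0,0.5],[-0.035,0.0875,0,0,0,0,0.5],[-0.05,0.1275,0,0,0,0,0.5],[-0.0663,0.1688,0,0,0,0,0.5],[-0.0825,0.21,0,0,0,0,0.5],[-0.0988,0.2513,0,0,0,0,0.5],[-0.115,0.2925,0,0,0,0,0.5],[-0.13,0.33,0,0,0,0,0.5],[-0.1413,0.36,0,0,0,0,0.5],[-0.1488,0.3788,0,0,0,0,0.5],[-0.1519,0.385,0,0,0,0,0.5]]
  ]
}}

```text
time_s: 29.55
ee_pos: [0.4144, -0.3195, 0.1085]
eef_rot: [-3.14, 0.001, 0.258]
force: [0.6, 0.6, -1.9]
grip_width: 0.0535
grip_force: 20.0
```

Request:
{"fn": "arm_command", "kwargs": {
  "plan": [
    [[0,0,0,0,0,0,0.5],[0,0,0.0188,0,0,0,0.5],[0,0,0.0438,0,0,0,0.5],[0,0,0.0688,0,0,0,0.5],[0,0,0.0875,0,0,0,0.5],[0,0,0.0963,0,0,0,0.5],[0,0,0.0988,0,0,0,0.5],[0,0,0.0988,0,0,0,0.5],[0,0,0.0988,0,0,0,0.5]]
  ]
}}

```text
time_s: 30.45
ee_pos: [0.4153, -0.3189, 0.0313]
eef_rot: [3.141, -0.001, 0.259]
force: [0.3, 0.1, -2.2]
grip_width: 0.0531
grip_force: 20.0
```

```bash
python3 - <<'E'
from h import *
go(415,-318.7,24.3,14.7)
p=cams.camera("scene")[0];cv2.imwrite("pics/s6.png",cv2.resize(p[170:320,50:250],(800,600)))
E
```

```text
now [ 415.3 -318.9   31.3] 14.8 shift [-0.3 -0.3  7. ] turn z 0.002 q6 0.59
```

View pics/s6.png

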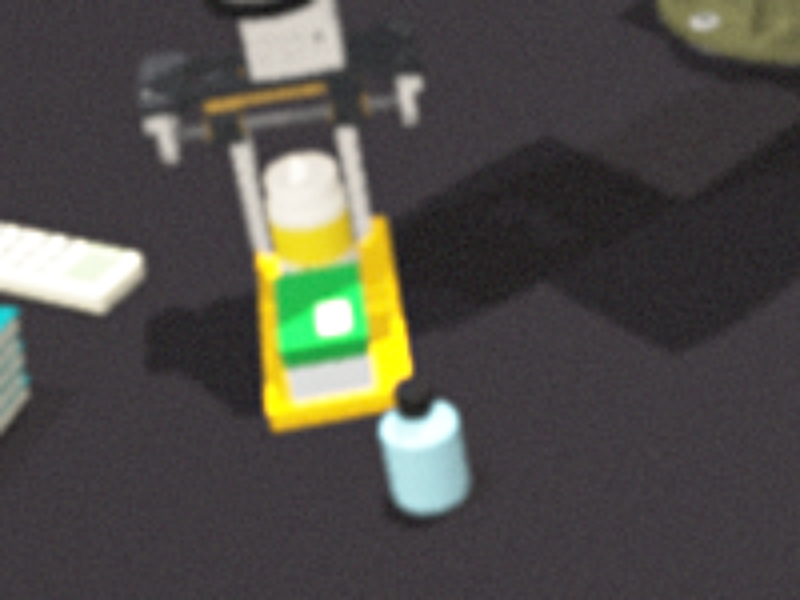

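The green box is seated (325,315) and the jar is upright (305,205) just above the small compartment. I'll lower it and release.

To row units: -105 mm is -0.1313, -60 mm is -0.075.

Request:
{"fn": "arm_command", "kwargs": {
  "plan": [
    [[0,0,0.005,0,0,0,0.5],[0,0,0.0081,0,0,0,0.5],[0,0,0.0088,0,0,0,0.5],[0,0,0.0088,0,0,0,0.5],[0,0,0.0088,0,0,0,0],[0,0,0.0088,0,0,0,-0.4],[0,0,0.0088,0,0,0,-0.6],[0,0,0.0088,0,0,0,-0.6],[0,0,0.0088,0,0,0,-0.6],[0,0,-0.0188,0,0,0,-0.6],[0,0,-0.075,0,0,0,-0.6],[0,0,-0.1313,0,0,0,-0.6]]
  ]
}}

```text
time_s: 31.7
ee_pos: [0.4145, -0.3185, 0.1365]
eef_rot: [-3.14, 0.001, 0.259]
force: [0.3, -0.3, 0.0]
grip_width: 0.0751
grip_force: 0.0
```

To row units: -200 mm is -0.25, -160 mm is -0.2.

Request:
{"fn": "arm_command", "kwargs": {
  "plan": [
    [[0,-0.05,-0.0375,0,0,0,-0.6],[0,-0.1,-0.0625,0,0,0,-0.6],[0,-0.15,-0.075,0,0,0,-0.6],[0,-0.2,-0.075,0,0,0,-0.6],[0,-0.25,-0.075,0,0,0,-0.6],[0,-0.25,-0.075,0,0,0,-0.6],[0,-0.25,-0.075,0,0,0,-0.6]]
  ]
}}

```text
time_s: 32.4
ee_pos: [0.364, -0.1253, 0.1959]
eef_rot: [3.141, -0.001, 0.26]
force: [-0.0, 0.1, 0.9]
grip_width: 0.0751
grip_force: 0.0
```

```bash
python3 - <<'E'
from h import *
p=cams.camera("scene")[0];cv2.imwrite("pics/s7.png",cv2.resize(p[150:350,80:400],(800,500)))
E
```

```text
(no output)
```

View pics/s7.png

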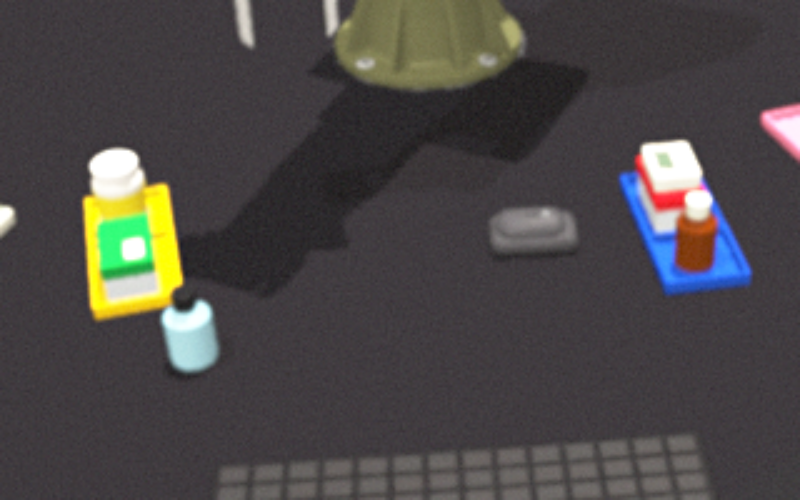

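Both kits stand: jar (118,185), green box (127,255), timer on the red box (670,170), bottle (697,235). The mouse and pale bottle look untouched. I'll check the timer centring and the jar before handing in.

```bash
python3 - <<'E'
from h import *
p,d=cams.camera("top");w=win(d.shape,297,272,40);C=cloud("top",d,w)
t=C[abs(C[:,2]-.069)<.005];t=t[t[:,0]<.47];print("timer",rect(t[:,:2]),pca(t[:,:2]),t[:,2].mean())
C=cloud("top",d,win(d.shape,492,275,25));t=C[abs(C[:,2]-.080)<.005];print("jar",pca(t[:,:2]),t[:,2].mean())
for n,x,y,h in(("pale",451,196,.078),("mouse",344,257,.034)):
    C=cloud("top",d,win(d.shape,x,y,22));t=C[(C[:,2]>h-.006)&(C[:,2]<h+.02)];print(n,t.mean(0))
E
```

```text
timer (array([422.1, 270.3]), array([64.4, 49.6]), 7.0) (array([422.6, 270.6]), array([64.2, 49.9]), np.float64(8.2)) 0.06950295410375704
jar (array([ 409.9, -337.1]), array([36.8, 13.1]), np.float64(-21.8)) 0.07972872162783931
pale [ 0.64061599 -0.20970595  0.07806717]
mouse [0.46771923 0.11909245 0.03349292]
```

```bash
python3 -c "
from station import ctrl;print(ctrl.hand_in())"
```

```text
the job is handed in; nothing more can be done
None
```

Both kits are made up as asked and handed in at about 33 s robot time; the mouse and pale-blue bottle were left where they stood.

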